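# Clear the carving board and hold a lino block in its corner

### The job

Get the block ready for carving: put the small metal tin that lies on the carving board into the open drawer, slide the drawer fully shut, then bring the printing block onto the board, face up and flat, with its long side along the longer stop, and press it firmly into the corner against both stops. Finish while still holding it pressed there: do not let go. Leave the ink can, the tape roll and the gouge where they are.

Things in the scene. Friction and masses are not known exactly. Their poses are not given: they have to be found in the camera images.
- board: Carving board, fixed: plywood base 210 (x) x 180 (y) x 12 mm thick, origin at the centre of its underside on the table, z up. Two low wooden stops stand on it along its +x and +y edges and meet at a right angle in the corner farthest from the robot. The other two edges are open. The board does not move when pushed.
- stop_long: The longer stop, fixed on the board along its +y edge: 210 (x) x 16 (y) x 10 mm high, its top is 22 mm above the table. Origin at the centre of its underside, axes as the board's. Its inner face looks to the board's -y.
- stop_short: The shorter stop, fixed on the board along its +x edge: 16 (x) x 164 (y) x 10 mm high, its top is 22 mm above the table. Origin at the centre of its underside, axes as the board's. Its inner face looks to the board's -x.
- corner (a point): Where the inner faces of both stops meet the board's top face (12 mm above the table); axes as the board's, the free surface lies to -x and -y. A seated block's origin is 45 mm to -x and 30 mm to -y of here, at this height. Friction under the block and along the other stop (coefficient 0.5 to 0.75) adds to the push that is felt.
- block: Printing block, loose: wood 90 (x) x 60 (y) x 34 mm high including its grey lino face on top, about 0.14 kg. Origin at the centre of its underside, z up. It starts flat on the table to the right of the board. It is 24 mm taller than the stops, so fingers holding its sides with their tips more than 10 mm above its underside pass over the stops. Either of its ends may point to the corner.
- tin: Flat closed metal tin of spare blades, loose: 64 (x) x 34 (y) x 22 mm high, about 0.08 kg. Origin at the centre of its underside. It starts flat on the carving board, in the area near the corner where the block has to go.
- cabinet_drawer0 (a joint): How far the drawer is out, m: 0 is fully shut, at most 0.158; starts 0.13 to 0.155. Its plywood box, 230 deep x 200 wide x 85 mm high, is fixed on the table to the left, its front looking roughly towards the robot. The drawer has about 1 N of friction and stays where it is left; push its front or handle along +x of drawer_floor to shut it.
- drawer_floor (a point): Moves with the drawer: the middle of its inner floor's front edge, 22 mm above the table, at the inner face of the front. x points into the box (drawer shuts along +x), y across, z up. The inside reaches 185 mm to +x and 79 mm to either side. Above this floor: walls 41 mm, front 51 mm, box top 63 mm. The inside is uncovered from x = 0 to (joint value - 6 mm), the rest is under the box's top.
- cabinet_drawer0_handle (a point): Middle of the drawer's bar handle, moving with it: a steel bar 11 mm thick and 110 mm long along y, 47 mm above the table, its axis 35 mm in front of (to -x of) the drawer front's outer face; axes as drawer_floor's.
- ink: Metal ink can, 66 mm across, 50 mm high, loose bystander; origin at the centre of its underside.
- tape: Roll of clear tape lying flat, 84 mm across, 24 mm high, loose bystander; origin at the centre of its underside.
- gouge: Carving gouge lying on the table, about 155 mm long along its x, wooden handle to -x, loose bystander; origin at table height near the front end of the handle.
Mind the look-alikes: they are no part of the job. What is meant by the tin is not red or turquoise, and is the smaller of those in its own colour.

How it is judged:
On the way, in this order (a step that is already met when the one before it is completed fails the run):
1. the tin lies in the drawer, let go (x of tin in the frame of drawer_floor between 0 and 0.185 m and y of tin in the frame of drawer_floor between -0.079 and 0.079 m and z of tin in the frame of drawer_floor between -0.004 and 0.012 m and contact force between the fingers and tin below 0.1 N), for 0.2 s.
2. the drawer is shut with the tin inside (x of tin in the frame of drawer_floor between 0 and 0.185 m and y of tin in the frame of drawer_floor between -0.079 and 0.079 m and z of tin in the frame of drawer_floor between -0.004 and 0.012 m and value of joint cabinet_drawer0 below 0.006 m), for 0.2 s.
At the end, for the whole second after the job is handed in: The robot holds the block against both stops with over 2 N on each: flat and face up on the board, within 3 mm of home at each stop, long side along the longer stop within 0.05 rad, at rest. The tin lies flat in the drawer, which is shut within 6 mm (all of step 2 and x of block in the frame of corner between -0.048 and -0.042 m and y of block in the frame of corner between -0.033 and -0.027 m and z of block in the frame of corner between -0.003 and 0.003 m and angle between the x axis of block and the x axis of board, either way round below 0.05 rad and angle between block's own z axis and vertical below 0.05 rad and contact force between block and stop_long above 2 N and contact force between block and stop_short above 2 N and linear speed of block below 0.01 m/s and contact force between any of the fingers, the arm and block above 1 N and contact force between the fingers and tin below 0.1 N); the arm keeps its last pose, push and grip.
It fails at once if the ink can is pushed more than 30 mm from its place (distance of ink from where it was at the start of the episode above 0.03 m).
It fails at once if the tape roll is pushed more than 30 mm from its place (distance of tape from where it was at the start of the episode above 0.03 m).
It fails at once if the gouge is pushed more than 30 mm from its place (distance of gouge from where it was at the start of the episode above 0.03 m).
It also fails if it takes over 72 s, if anything falls off the work surface, if the arm or the gripper's body presses on something with over 40 N, if the wrist force passes 120 N, or if a joint passes its speed limit or range.

### The arm

A 6-joint arm with a two-finger parallel gripper is mounted at the origin on the work surface. World frame = base frame: x ahead of the robot, y to its left, z up, the work surface at z = 0. Lengths are in m, angles in rad, forces in N, time in s.
With the tool pointing down it reaches from about 0.375 to 0.9 m from the base axis. Payload 3.1 kg.
Tool frame: the origin (TCP) lies at the centre of the arm's flange, where the gripper is bolted on; the fingertips stand 182 mm ahead of it and the grasp point (between the pads) lies 164 mm ahead of it; z points along the fingers, y is the line along which they close (so a half turn about z gives the same grasp; the last joint's range is limited). The gripper opens to 87 mm and grips with 3 to 60 N. Pads are 19 mm wide; open, the fingers measure 117 mm over their backs; the gripper's body (75 mm by 190 mm) begins 51 mm behind the grasp point.
Start: joints at [1.042, 0.527, 1.433, -0, 1.181, -0.178], TCP at [0.215, 0.587, 0.405] pointing down, gripper open.
Joint ranges: [-3.08, 3.08], [-0.75, 2.2], [0.22, 2.44], [-1.43, 4.57], [0, 2.65], [-2.85, 2.85]. Speed limits (rad/s): [2.79, 2.79, 3.14, 3.14, 3.14, 3.14].

### API

Orientations are given as a unit quaternion [x, y, z, w].
In Python, from rig import * gives the robot as it stands.
- The arm moves only by the tool move_arm, never from a script. Its argument "commands" is a list that holds one entry, the list of rows, each a list of 6 numbers: the shift along the tool's x, y, z in units of 40 mm (1.0 is 40 mm), then the turn, a rotation vector about the tool's x, y, z in rad. A call has 1 to 12 rows; each row is the pose to reach, as a shift and turn from the pose commanded when the call began, along the tool's axes at that moment; what a row does not reach only later rows make up. A row lasts 1/8 s, in which the tool goes at most 62.5 mm and 10.7 degrees, less where a joint would pass 70% of its speed; a pose out of reach is approached as far as the arm can. A call with a gripper value outside its range is refused whole. "claw" is the closure, from -1 (fully open) to 1 (shut), so that 0 is half open, set as the call begins (left out, the last holds). The fingers move at their own pace and stop on an object; "squeeze" is the grip in N (left out, the last holds). Time passes only in rows, so rows that repeat a pose let the fingers close. It gives the time, the measured TCP pose, the force, the opening and the grip force at its end, in the units of the state.
- get_obs(): the state, without advancing time (a new reading comes with each control period).
- camera(name): name is "scene" or "top" or "wrist"; returns a dict with "pixels" (400x640x3 uint8, blue, green, red), "range_z" (400x640 float32, m along the optical axis (not along the pixel's ray), 0 where there is no reading), "camera_matrix" (3x3 intrinsics, pixels), "D" ([k1, k2, p1, p2, k3] as OpenCV has them; the pictures are not rectified), "extrinsics" (4x4, takes a point from world to camera coordinates). Camera axes: x right, y up, looking along -z (the intrinsics and any distortion apply to the point x, -y, -z); pixel columns grow to the right and rows downward; lengths in m; the calibration is good to about 2 mm. A picture is of the moment at which its call begins.
- hand_in(): hands the job in; it is judged then, once.
The state is a dict: "time": time; "q": joint angles; "joint_velocities": joint speeds; "joint_torque": joint torques, N m; "position": TCP position; "tool_rot": TCP orientation; "ft_force": force on the tool from outside, world axes, zero at the start; "moment": the same for the moment, N m; "grip_width": finger opening in m; "grip_force": force on a finger pad.
Only numpy, scipy, OpenCV 4.12 (cv2) and the standard library are available. Lean on these libraries where they do the work, as an engineer would, in place of code of your own. Each camera call takes 0.05 s, during which the arm holds its last target. There are 200 camera calls.

## Working session

There is one attempt and no reset: what is moved stays moved. The work goes in short steps, Python scripts to look and compute and a tool call to move; the robot and the scene stay as the last step left them, time stands still between calls to the robot, and variables do not carry over. Pictures are saved under pics/ and viewed, at most 10 in all, crops included, and the job is handed in when it is done.

Besides the shell and the picture viewer there is one more tool, called after "Emit:" in YAML: its name, and indented under it one key for each argument. move_arm: Moves the arm, as the interface text tells. Its arguments: {"type":"object","properties":{"commands":{"type":"array","items":{"type":"array","items":{"type":"array","items":{"type":"number"}}}},"claw":{"type":"number"},"squeeze":{"type":"number"}},"required":["commands"]}

```bash
mkdir -p pics; cat > h.py <<'E'
from rig import *
import numpy as np, cv2
from scipy.spatial.transform import Rotation as R
def snap(name,save=None):
    c=camera(name)
    if save: cv2.imwrite('pics/'+save,c['pixels'])
    return c
def ray(c,uv):
    uv=np.array(uv,float).reshape(-1,1,2)
    n=cv2.undistortPoints(uv,np.array(c['camera_matrix']),np.array(c['D'],float))[:,0]
    E=np.array(c['extrinsics']);d=np.c_[n[:,0],-n[:,1],-np.ones(len(n))]
    return -E[:3,:3].T@E[:3,3], d@E[:3,:3]
def onz(c,uv,z):
    o,d=ray(c,uv); return o+d*((z-o[2])/d[:,2])[:,None]
def px(c,P):
    E=np.array(c['extrinsics']);P=np.atleast_2d(P)@E[:3,:3].T+E[:3,3]
    return cv2.projectPoints(P*[1,-1,-1],np.zeros(3),np.zeros(3),np.array(c['camera_matrix']),np.array(c['D'],float))[0][:,0]
def cloud(c):
    v,u=np.mgrid[:400,:640]; r=c['range_z'].ravel()
    o,d=ray(c,np.c_[u.ravel(),v.ravel()]); return (o+d*r[:,None]).reshape(400,640,3)
def st():
    s=get_obs(); print('t',round(s['time'],2),'p',np.round(s['position'],4),'rot',np.round(R.from_quat(s['tool_rot']).as_matrix().ravel(),3),'f',np.round(s['ft_force'],1),'w',s['grip_width'],s['grip_force'],'q',np.round(s['q'],2)); return s
def togo(p,yaw=None):
    """shift (40mm units) in tool axes to TCP p; yaw = desired world angle of tool y axis (mod pi)"""
    s=get_obs(); M=R.from_quat(s['tool_rot']).as_matrix(); d=M.T@(np.array(p)-s['position'])/.04
    t=None
    if yaw is not None:
        cur=np.arctan2(M[1,1],M[0,1]); t=-((yaw-cur+np.pi/2)%np.pi-np.pi/2)
    print('shift',np.round(d,3),'turnz',t); return d,t
E
python3 - <<'E'
from h import *
s=st()
a=snap('top','top.png');b=snap('scene','scene.png')
for c in (a,b): print(np.round(c['extrinsics'],2).tolist(), np.round(c['camera_matrix'],0).tolist())
cv2.imwrite('pics/both.png',np.vstack([a['pixels'],b['pixels']])[:, :])
E
```

```text
t 0.0 p [0.2146 0.5866 0.4038] rot [-0.939  0.344 -0.001  0.344  0.939 -0.002  0.    -0.002 -1.   ] f [-0.   0.9 -0.2] w 0.0870448037933341 0.0 q [ 1.04  0.53  1.43 -0.    1.18 -0.18]
[[0.03, -1.0, -0.03, -0.01], [0.99, 0.02, 0.1, -0.53], [-0.1, -0.03, 0.99, -1.12], [0.0, 0.0, 0.0, 1.0]] [[408.0, 0.0, 320.0], [0.0, 408.0, 198.0], [0.0, 0.0, 1.0]]
[[-0.87, 0.49, 0.0, 0.49], [-0.42, -0.75, 0.51, 0.17], [0.25, 0.44, 0.86, -1.38], [0.0, 0.0, 0.0, 1.0]] [[406.0, 0.0, 324.0], [0.0, 406.0, 202.0], [0.0, 0.0, 1.0]]
```

View pics/top.png

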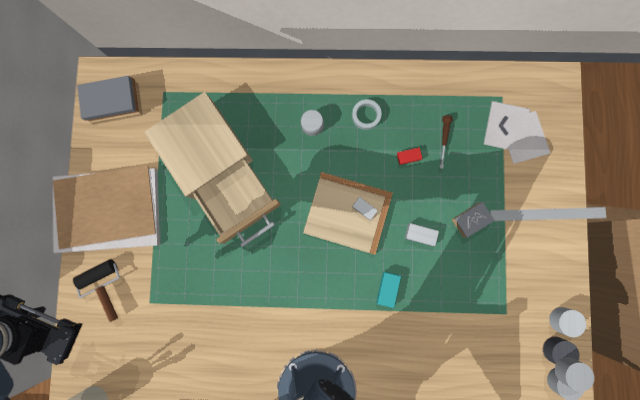

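View pics/scene.png

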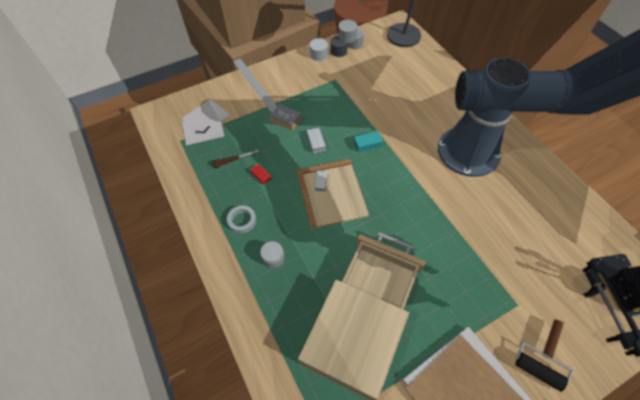

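The top view shows the board around (348,213), with stops along its upper edge (322,177)-(390,192) and right edge (390,192)-(375,252). The drawer is at (235,205), the block at (474,220) and a steel strip next to the block at (490-605,214).
Tin candidates in the top view: grey on the board (365,209), larger grey (423,234), red (409,156) and turquoise (389,290). The one meant is the grey tin at (365,209), since it is the smaller of the two greys and lies on the board. I'll confirm it in a crop.

```bash
python3 - <<'E'
from h import *
c=snap('top')
I=c['pixels'];cv2.imwrite('pics/crop.png',cv2.resize(I[165:265,300:500],None,fx=4,fy=4,interpolation=cv2.INTER_CUBIC))
P=cloud(c);np.save('P.npy',P)
sub=P[:,:,2]
for (n,u,v) in [('tin',365,209),('big',423,234),('block',474,220),('strip',495,214),('strip2',560,213),('board',340,230),('stopL',350,182),('stopS',383,220),('red',409,156),('ink',311,118),('tape',356,115),('dfloor',235,200),('box',195,145),('front',250,222),('handle',257,232),('table',300,270)]:
    print(n,np.round(P[v,u],3))
# rects
hsv=cv2.cvtColor(I,cv2.COLOR_BGR2HSV)
def rect(mask,name):
    k=cv2.findContours(mask.astype(np.uint8),cv2.RETR_EXTERNAL,cv2.CHAIN_APPROX_NONE)[0];k=max(k,key=cv2.contourArea)
    print(name,cv2.contourArea(k));return k[:,0].astype(float)
def wrect(k,z,name):
    w=onz(c,k,z)[:,:2].astype(np.float32);r=cv2.minAreaRect(w*1000)
    print(name,'c',np.round(r[0],1),'size',np.round(r[1],1),'ang',round(r[2],1))
def box(u0,u1,v0,v1):
    m=np.zeros((400,640),bool);m[v0:v1,u0:u1]=1;return m
S=hsv[...,1];Hh=hsv[...,0]
print('hsv tin',hsv[209,365],'board',hsv[230,340],'big',hsv[234,423],'block',hsv[222,470],'mat',hsv[270,300],'strip',hsv[214,500])
green=(Hh>65)&(Hh<100)&(S>80)
k=rect((~green)&box(295,397,165,262),'board');wrect(k,.012,'board12')
print(np.round(cv2.boxPoints(cv2.minAreaRect(k.astype(np.float32))),1).tolist())
k=rect((S<60)&box(345,385,190,226),'tin');wrect(k,.034,'tin')
k=rect((sub>.022)&box(450,497,198,242),'block');wrect(k,.034,'block')
k=rect((~green)&(S<60)&box(400,445,215,250),'big');wrect(k,.022,'big')
E
```

```text
tin [ 0.499 -0.124  0.034]
big [ 0.434 -0.285  0.026]
block [ 0.476 -0.423  0.032]
strip [ 0.496 -0.493 -0.   ]
strip2 [ 0.503 -0.672  0.003]
board [ 0.44  -0.056  0.012]
stopL [ 0.575 -0.081  0.024]
stopS [ 0.471 -0.175  0.021]
red [ 0.653 -0.246  0.023]
ink [0.75  0.032 0.05 ]
tape [ 0.77  -0.095  0.023]
dfloor [0.518 0.243 0.02 ]
box [0.66  0.346 0.081]
front [0.454 0.187 0.075]
handle [ 0.429  0.181 -0.001]
table [0.325 0.054 0.001]
hsv tin [103  11 163] board [ 19  65 192] big [103   9 199] block [120   7 112] mat [ 77  98 133] strip [105   8 133]
board 5023.0
board12 c [489.9 -76.4] size [272.  251.3] ang 1.1
[[303.0, 165.0], [392.0, 165.0], [392.0, 261.0], [303.0, 261.0]]
tin 295.5
tin c [ 501.5 -121.8] size [66.2 38.3] ang 54.7
block 718.5
block c [ 476.6 -422.2] size [61.3 93.5] ang 32.6
big 499.5
big c [ 433.4 -281.3] size [88.4 48.5] ang 77.2
```

View pics/crop.png

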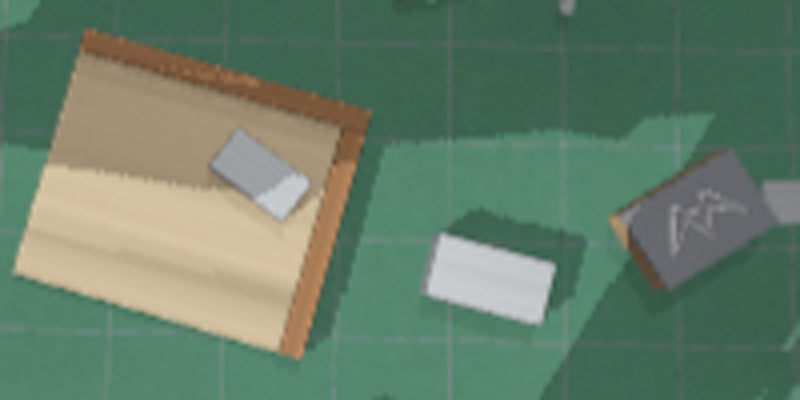

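The crop confirms it: the small grey tin on the board is at crop (260,175) → image (365,209), clearly smaller than the light-grey one at crop (490,280). The block is at crop (692,218), and the ruler beside it lies flat. Next I'll get the drawer and board frames.

```bash
python3 - <<'E'
from h import *
P=np.load('P.npy')
def fit(m,n):
    q=P[m][:,:2].astype(np.float32)*1000; r=cv2.minAreaRect(q); b=cv2.boxPoints(r); print(n,m.sum(),'c',np.round(r[0],1),np.round(r[1],1),round(r[2],1)); print(np.round(b,0).tolist())
v,u=np.mgrid[:400,:640]
z=P[...,2]
fit((z>.079)&(z<.092)&(u>140)&(u<262)&(v>88)&(v<210),'boxtop')
reg=(u>205)&(u<290)&(v>190)&(v<250)
fit((z>.066)&(z<.078)&reg,'front')
fit((z>.04)&(z<.057)&reg&(v>u*-.6+375),'handle')
c=snap('top')
e=onz(c,[[392.5,192.5],[321.2,173.2],[375,254.2]],.022);e2=onz(c,[[303.7,233]],.012)
print(np.round(e,3),e2.round(3))
d=e[0]-e[1];print('board x yaw',np.degrees(np.arctan2(d[1],d[0])),np.linalg.norm(d)); d=e[0]-e[2];print('y yaw',np.degrees(np.arctan2(d[1],d[0])),np.linalg.norm(d))
for z_,p in ((.218,[.5015,-.1218]),):
    togo(p+[.30],np.radians(-35.3)); togo(p+[.40],np.radians(-35.3))
E
```

```text
boxtop 5676 c [664.  345.5] [218.6 200.8] 35.7
[[517.0, 363.0], [634.0, 200.0], [811.0, 328.0], [694.0, 491.0]]
front 427 c [471.4 202.9] [ 82.8 192.1] 24.5
[[394.0, 273.0], [474.0, 98.0], [549.0, 133.0], [469.0, 307.0]]
handle 231 c [421.  194.5] [ 39.6 152.4] 31.9
[[364.0, 249.0], [445.0, 119.0], [478.0, 140.0], [398.0, 270.0]]
[[ 0.548 -0.201  0.022]
 [ 0.599  0.001  0.022]
 [ 0.375 -0.154  0.022]] [[0.429 0.046 0.012]]
board x yaw -104.12641159010992 0.20770238800641658
y yaw -15.170676547507497 0.17911449342871855
shift [-12.823 -14.168   2.619] turnz -1.3054662360338312
shift [-12.822 -14.171   0.119] turnz -1.3054662360338312
```

Emit:
move_arm:
  commands:
    - [[-2, -2.2, 0.3, 0, 0, 0.18], [-3, -3.3, 0.6, 0, 0, 0.36], [-4, -4.4, 0.8, 0, 0, 0.54], [-5, -5.5, 1.0, 0, 0, 0.72], [-6, -6.6, 1.2, 0, 0, 0.9], [-7, -7.7, 1.4, 0, 0, 1.08], [-8, -8.8, 1.5, 0, 0, 1.26], [-9, -9.9, 1.6, 0, 0, 1.44], [-10, -11, 1.7, 0, 0, 1.62], [-11, -12.1, 1.8, 0, 0, 1.8], [-12, -13.2, 1.9, 0, 0, 1.836], [-12.82, -14.17, 2.1, 0, 0, 1.836]]
  claw: -0.2
  squeeze: 25

```text
time: 1.7
position: [0.4954, -0.106, 0.3232]
tool_rot: [0.888, 0.459, 0.0, 0.0]
ft_force: [0.3, 0.1, 1.1]
grip_width: 0.0522
grip_force: 0.0
```

```bash
python3 - <<'E'
from h import *
s=st()
c=snap('wrist','w1.png')
print(np.round(c['extrinsics'],3).tolist())
E
```

```text
t 1.7 p [ 0.4954 -0.106   0.3232] rot [ 0.578  0.816  0.001  0.816 -0.578 -0.     0.     0.001 -1.   ] f [0.3 0.1 1.1] w 0.05215595306080424 0.0 q [-0.43  0.49  1.81  0.    0.84  0.19]
[[0.815, -0.579, 0.002, -0.465], [0.552, 0.776, -0.304, -0.18], [0.175, 0.249, 0.953, -0.375], [0.0, 0.0, 0.0, 1.0]]
```

View pics/w1.png

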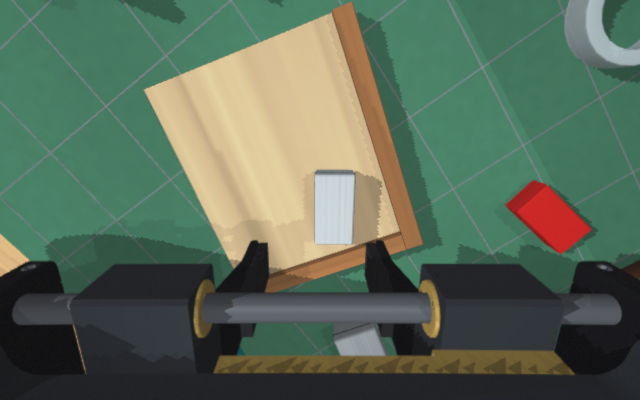

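The wrist view shows the tin at (335,208), with its sides nearly parallel to the fingers' closing line's normal. The inner corner of the stops is near (400,233).

```bash
python3 - <<'E'
from h import *
c=snap('wrist')
hsv=cv2.cvtColor(c['pixels'],cv2.COLOR_BGR2HSV)
m=np.zeros((400,640),np.uint8);m[165:252,300:372]=1
m=((hsv[...,1]<40)&(hsv[...,2]>140)&(m>0)).astype(np.uint8)
k=max(cv2.findContours(m,0,1)[0],key=cv2.contourArea)[:,0]
r=cv2.minAreaRect((onz(c,k,.034)[:,:2]*1000).astype(np.float32));print(r)
b=cv2.boxPoints(r);print(b.tolist())
e=onz(c,[[400,233]],.022);print('inner corner',e, 'outer',onz(c,[[421,245],[349,3],[146,90]],.022))
p=list(np.array(r[0])/1000)
w,h=r[1];ang=r[2] if w>h else r[2]-90
print('long yaw',ang)
togo(p+[.199],np.radians(ang-90)); togo(p+[.25],np.radians(ang-90))
E
```

```text
((502.39263916015625, -121.79698181152344), (63.49464797973633, 33.34372329711914), 54.10475540161133)
[[470.2733154296875, -137.74038696289062], [497.2847595214844, -157.28997802734375], [534.511962890625, -105.85357666015625], [507.5005187988281, -86.30398559570312]]
inner corner [[ 0.54265469 -0.18818669  0.022     ]] outer [[ 0.55215062 -0.20984835  0.022     ]
 [ 0.60747082 -0.0078071   0.022     ]
 [ 0.44308235  0.03478648  0.022     ]]
long yaw 54.10475540161133
shift [-0.179  0.25   3.101] turnz 0.004209227317774067
shift [-0.179  0.259  1.826] turnz 0.004209227317774067
```

Emit:
move_arm:
  commands:
    - [[-0.18, 0.25, 0.8, 0, 0, 0], [-0.18, 0.25, 1.6, 0, 0, 0], [-0.18, 0.25, 1.8, 0, 0, 0], [-0.18, 0.25, 1.8, 0, 0, 0]]

```text
time: 2.3
position: [0.4986, -0.1148, 0.251]
tool_rot: [0.888, 0.46, -0.0, -0.0]
ft_force: [-0.8, 0.5, 0.1]
grip_width: 0.0526
grip_force: 0.0
```

```bash
python3 - <<'E'
from h import *
st();togo([.5024,-.1218,.2065],np.radians(54.1-90))
E
```

```text
t 2.3 p [ 0.4986 -0.1148  0.251 ] rot [ 0.577  0.817 -0.001  0.817 -0.577  0.001 -0.    -0.001 -1.   ] f [-0.8  0.5  0.1] w 0.05259211806493657 0.0 q [-0.45  0.62  1.84  0.    0.68  0.17]
shift [-0.087  0.18   1.113] turnz 0.011171437423025399
```

Emit:
move_arm:
  commands:
    - [[-0.09, 0.18, 0.3, 0, 0, 0.01], [-0.09, 0.18, 0.7, 0, 0, 0.01], [-0.09, 0.18, 0.9, 0, 0, 0.01], [-0.09, 0.18, 1.1, 0, 0, 0.01], [-0.09, 0.18, 1.1, 0, 0, 0.01]]

```text
time: 2.92
position: [0.5022, -0.1223, 0.2064]
tool_rot: [0.89, 0.455, -0.0, -0.001]
ft_force: [-0.4, -0.4, 0.2]
grip_width: 0.0522
grip_force: 0.0
```

```bash
python3 - <<'E'
from h import *
st();togo([.5024,-.1218,.2065],np.radians(54.1-90))
E
```

```text
t 2.92 p [ 0.5022 -0.1223  0.2064] rot [ 0.586  0.81  -0.001  0.81  -0.586  0.001 -0.    -0.002 -1.   ] f [-0.4 -0.4  0.2] w 0.052207868224179874 0.0 q [-0.46  0.71  1.85  0.    0.59  0.17]
shift [ 0.012 -0.003 -0.003] turnz 0.0005795342002963277
```

Emit:
move_arm:
  commands:
    - [[0, 0, 0, 0, 0, 0], [0, 0, 0, 0, 0, 0], [0, 0, 0, 0, 0, 0], [0, 0, 0, 0, 0, 0], [0, 0, 0, 0, 0, 0], [0, 0, -0.6, 0, 0, 0], [0, 0, -1.5, 0, 0, 0], [0, 0, -2.5, 0, 0, 0], [0, 0, -2.9, 0, 0, 0], [0, 0, -2.9, 0, 0, 0]]
  claw: 1
  squeeze: 25

```text
time: 4.18
position: [0.5027, -0.1225, 0.3242]
tool_rot: [0.89, 0.455, 0.001, 0.001]
ft_force: [0.2, -1.0, -0.4]
grip_width: 0.0339
grip_force: 25.0
```

```bash
python3 - <<'E'
from h import *
st()
togo([.515,.24,.325],np.radians(36));togo([.515,.24,.325],np.radians(-54))
E
```

```text
t 4.17 p [ 0.5027 -0.1225  0.3242] rot [ 0.586  0.81   0.003  0.81  -0.586 -0.001  0.     0.003 -1.   ] f [ 0.2 -1.  -0.4] w 0.033866824881723996 24.998039603233337 q [-0.46  0.5   1.78 -0.    0.86  0.17]
shift [ 7.525 -5.059 -0.031] turnz -1.2542414266915447
shift [ 7.525 -5.059 -0.031] turnz 0.31655490010335186
```

Emit:
move_arm:
  commands:
    - [[0.7, -0.5, 0, 0, 0, 0.1], [1.7, -1.2, 0, 0, 0, 0.2], [2.9, -2.0, 0, 0, 0, 0.317], [4.1, -2.8, 0, 0, 0, 0.317], [5.3, -3.6, 0, 0, 0, 0.317], [6.5, -4.4, 0, 0, 0, 0.317], [7.2, -4.8, 0, 0, 0, 0.317], [7.5, -5.06, 0, 0, 0, 0.317], [7.5, -5.06, 0, 0, 0, 0.317]]

```text
time: 5.3
position: [0.5136, 0.2395, 0.3221]
tool_rot: [0.951, 0.309, -0.001, 0.0]
ft_force: [0.4, 0.4, -0.5]
grip_width: 0.0339
grip_force: 25.0
```

```bash
python3 - <<'E'
from h import *
st()
c=snap('wrist','w2.png');P=cloud(c);np.save('P2.npy',P)
a=snap('top');np.save('P3.npy',cloud(a))
E
```

```text
t 5.3 p [0.5136 0.2395 0.3221] rot [ 0.808  0.589 -0.002  0.589 -0.808 -0.001 -0.002 -0.001 -1.   ] f [ 0.4  0.4 -0.5] w 0.03388662746203304 24.99814510345459 q [ 0.24  0.56  1.66 -0.    0.93  1.18]
```

View pics/w2.png

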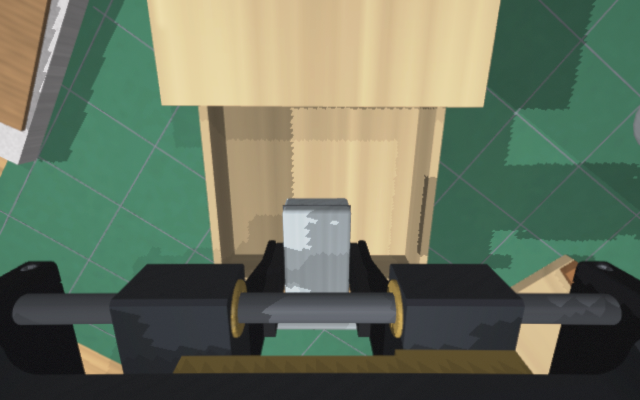

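The tin is held straight between the fingers at (317,250), and the drawer's inside opens ahead of it. The box's front edge runs (162,105)-(484,105), and the drawer's walls are at u≈205 and 440.

```bash
python3 - <<'E'
from h import *
c=snap('wrist')
e=onz(c,[[162,105],[484,105.5]],.085);print(e, 'w',np.linalg.norm(e[0]-e[1]))
d=e[0]-e[1];yaw=np.degrees(np.arctan2(d[1],d[0]))-90;print('yaw',yaw)
mid=e.mean(0)[:2]
ax=np.array([np.cos(np.radians(yaw)),np.sin(np.radians(yaw))]);ay=np.array([-ax[1],ax[0]])
for n in ('P2','P3'):
    P=np.load(n+'.npy').reshape(-1,3);L=np.c_[(P[:,:2]-mid)@ax,(P[:,:2]-mid)@ay,P[:,2]]
    m=(abs(L[:,1])<.06)&(L[:,0]>-.24)&(L[:,0]<.02)&(L[:,2]<.1)
    for lo in np.arange(-.21,.0,.01):
        q=L[m&(L[:,0]>=lo)&(L[:,0]<lo+.01)]
        if len(q): print(n,round(lo,3),len(q),np.round(np.percentile(q[:,2],[10,50,90]),3))
print(mid,ax)
E
```

```text
[[0.52032815 0.3621685  0.085     ]
 [0.63751833 0.19953799 0.085     ]] w 0.20045502762209338
yaw 35.77620350463857
P2 -0.2 209 [0.05  0.051 0.052]
P2 -0.19 277 [0.051 0.052 0.052]
P2 -0.15 12 [0.066 0.069 0.072]
P2 -0.14 467 [0.021 0.032 0.051]
P2 -0.13 340 [0.021 0.022 0.022]
P2 -0.12 645 [0.021 0.022 0.022]
P2 -0.11 672 [0.021 0.022 0.022]
P2 -0.1 689 [0.021 0.022 0.022]
P2 -0.09 761 [0.021 0.022 0.022]
P2 -0.08 1453 [0.021 0.022 0.023]
P2 -0.07 1546 [0.021 0.022 0.023]
P2 -0.06 1622 [0.021 0.022 0.023]
P2 -0.05 1638 [0.021 0.022 0.023]
P2 -0.04 1709 [0.021 0.022 0.023]
P2 -0.03 1805 [0.021 0.022 0.023]
P2 -0.02 1787 [0.021 0.022 0.023]
P2 -0.01 1478 [0.021 0.022 0.023]
P3 -0.21 149 [-0.001  0.001  0.004]
P3 -0.2 233 [-0.001  0.004  0.054]
P3 -0.19 78 [0.001 0.05  0.053]
P3 -0.18 151 [-0.001  0.001  0.049]
P3 -0.17 143 [-0.002  0.002  0.049]
P3 -0.16 303 [0.    0.055 0.074]
P3 -0.15 143 [0.07  0.073 0.076]
P3 -0.14 70 [0.061 0.063 0.065]
P3 -0.13 126 [0.019 0.023 0.025]
P3 -0.12 152 [0.019 0.022 0.025]
P3 -0.11 152 [0.02  0.022 0.025]
P3 -0.1 145 [0.019 0.022 0.024]
P3 -0.09 100 [0.02  0.022 0.025]
P3 -0.08 83 [0.019 0.022 0.025]
P3 -0.07 18 [0.02  0.023 0.024]
P3 -0.06 8 [0.02  0.023 0.025]
P3 -0.04 14 [0.021 0.024 0.025]
P3 -0.03 18 [0.019 0.022 0.023]
P3 -0.02 15 [0.02  0.022 0.024]
P3 -0.01 20 [0.02  0.024 0.082]
[0.57892324 0.28085324] [0.8113067  0.58462077]
```

```bash
python3 - <<'E'
from h import *
togo([.5205,.2388,.2175],np.radians(-54.2))
E
```

```text
shift [0.144 0.076 2.63 ] turnz 0.0015768648909277871
```

Emit:
move_arm:
  commands:
    - [[0.1, 0.05, 0.7, 0, 0, 0], [0.14, 0.08, 1.5, 0, 0, 0], [0.14, 0.08, 2.2, 0, 0, 0], [0.14, 0.08, 2.5, 0, 0, 0], [0.14, 0.08, 2.5, 0, 0, 0]]

```text
time: 6.08
position: [0.5207, 0.2391, 0.2227]
tool_rot: [0.951, 0.308, -0.001, -0.0]
ft_force: [0.0, 0.1, 0.2]
grip_width: 0.0337
grip_force: 25.0
```

```bash
python3 - <<'E'
from h import *
st();togo([.5205,.2388,.217],np.radians(-54.2))
E
```

```text
t 6.08 p [0.5207 0.2391 0.2227] rot [ 0.81   0.586 -0.002  0.586 -0.81  -0.    -0.001 -0.001 -1.   ] f [0.  0.1 0.2] w 0.033667408044021234 24.998032450675964 q [ 0.24  0.72  1.7  -0.    0.72  1.18]
shift [-0.009  0.004  0.142] turnz 0.0016500410677791066
```

Lower 6 mm, release slightly, then rise.

Emit:
move_arm:
  commands:
    - [[0, 0, 0.08, 0, 0, 0], [0, 0, 0.14, 0, 0, 0], [0, 0, 0.14, 0, 0, 0], [0, 0, 0.14, 0, 0, 0]]

```text
time: 6.58
position: [0.5207, 0.2401, 0.2179]
tool_rot: [0.951, 0.309, 0.0, 0.0]
ft_force: [-0.9, -0.2, -0.8]
grip_width: 0.0335
grip_force: 25.0
```

Emit:
move_arm:
  commands:
    - [[0, 0, 0, 0, 0, 0], [0, 0, 0, 0, 0, 0], [0, 0, 0, 0, 0, 0], [0, 0, 0, 0, 0, 0], [0, 0, -0.5, 0, 0, 0], [0, 0, -1.2, 0, 0, 0], [0, 0, -2.2, 0, 0, 0], [0, 0, -2.7, 0, 0, 0], [0, 0, -2.7, 0, 0, 0]]
  claw: -0.2

```text
time: 7.7
position: [0.5211, 0.2401, 0.3272]
tool_rot: [0.951, 0.309, 0.002, 0.0]
ft_force: [0.5, -0.5, -0.5]
grip_width: 0.0519
grip_force: 0.0
```

```bash
python3 - <<'E'
from h import *
st()
c=snap('wrist','w3.png')
mid=np.array([0.57892324,0.28085324]);ax=np.array([0.8113067,0.58462077]);ay=np.array([-ax[1],ax[0]])
P=cloud(c).reshape(-1,3);L=np.c_[(P[:,:2]-mid)@ax,(P[:,:2]-mid)@ay,P[:,2]]
q=L[(L[:,0]>-.125)&(L[:,0]<-.02)&(abs(L[:,1])<.05)&(L[:,2]>.035)&(L[:,2]<.06)]
print(len(q),q.mean(0) if len(q) else '', np.percentile(q,[2,98],axis=0))
# handle push start: handle axis local x ~ -0.19; stand-off tip at -0.225
for l in (-.24,-.2): print(mid+l*ax)
p=mid-.245*ax; togo([*p,.34],np.radians(-54.2)); togo([*p,.22],np.radians(-54.2))
E
```

```text
t 7.7 p [0.5211 0.2401 0.3272] rot [ 0.809  0.587  0.004  0.587 -0.809  0.001  0.004  0.002 -1.   ] f [ 0.5 -0.5 -0.5] w 0.05191261342009649 0.0 q [ 0.24  0.56  1.64 -0.    0.94  1.18]
3001 [-0.06927918  0.00145179  0.04348268] [[-0.10108298 -0.01484842  0.04126704]
 [-0.03990459  0.01762667  0.04499306]]
[0.38420963 0.14054426]
[0.4166619  0.16392909]
shift [-4.344  0.009 -0.358] turnz 0.0030222034358733385
shift [-4.347  0.007  2.642] turnz 0.0030222034358733385
```

View pics/w3.png

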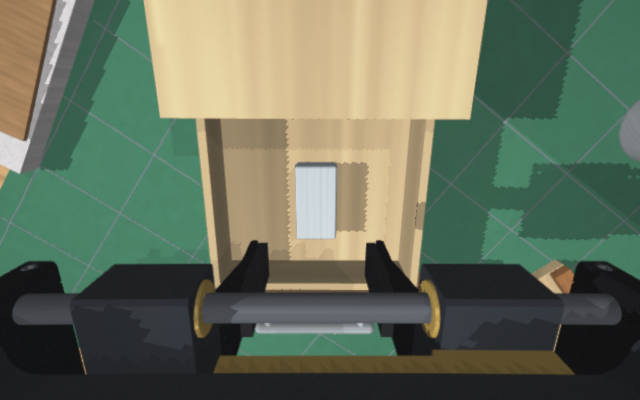

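The tin lies flat in the drawer at (316,200), and the fingers are clear of it. The handle shows at (315,326).

Emit:
move_arm:
  commands:
    - [[-0.7, 0, 0, 0, 0, 0], [-1.7, 0, 0, 0, 0, 0], [-2.9, 0, 0, 0, 0, 0], [-4.0, 0, 0, 0, 0, 0], [-4.35, 0, 0, 0, 0, 0], [-4.35, 0, 0.6, 0, 0, 0], [-4.35, 0, 1.5, 0, 0, 0], [-4.35, 0, 2.4, 0, 0, 0], [-4.35, 0, 2.7, 0, 0, 0], [-4.35, 0, 2.7, 0, 0, 0]]
  claw: 1

```text
time: 9.0
position: [0.3803, 0.1379, 0.2168]
tool_rot: [0.951, 0.309, -0.001, -0.0]
ft_force: [-0.0, -0.5, 0.9]
grip_width: 0.0004
grip_force: 0.0
```

```bash
python3 - <<'E'
from h import *
s=st()
mid=np.array([0.57892324,0.28085324]);ax=np.array([0.8113067,0.58462077])
d=s['position'][:2]-mid;print('local',d@ax,d@[-ax[1],ax[0]])
E
```

```text
t 9.0 p [0.3803 0.1379 0.2168] rot [ 0.809  0.587 -0.001  0.587 -0.809 -0.    -0.001 -0.001 -1.   ] f [-0.  -0.5  0.9] w 0.0003917457174739455 0.0 q [0.07 0.64 2.12 0.   0.38 1.01]
local -0.24475322265933058 0.00017585656400388727
```

Emit:
move_arm:
  commands:
    - [[0.4, 0, 0, 0, 0, 0], [0.8, 0, 0, 0, 0, 0], [1.1, 0, 0, 0, 0, 0], [1.4, 0, 0, 0, 0, 0], [1.8, 0, 0, 0, 0, 0], [2.2, 0, 0, 0, 0, 0], [2.6, 0, 0, 0, 0, 0], [3.0, 0, 0, 0, 0, 0], [3.4, 0, 0, 0, 0, 0], [3.8, 0, 0, 0, 0, 0], [4.1, 0, 0, 0, 0, 0], [4.1, 0, 0, 0, 0, 0]]

```text
time: 10.5
position: [0.5134, 0.2346, 0.2177]
tool_rot: [0.951, 0.309, 0.001, -0.0]
ft_force: [0.0, 0.0, 0.1]
grip_width: 0.0002
grip_force: 0.0
```

Emit:
move_arm:
  commands:
    - [[0.1, 0, 0, 0, 0, 0], [0.2, 0, 0, 0, 0, 0], [0.3, 0, 0, 0, 0, 0], [0.3, 0, 0, 0, 0, 0]]

```text
time: 11.0
position: [0.5226, 0.2413, 0.2175]
tool_rot: [0.951, 0.309, 0.0, -0.0]
ft_force: [0.3, -0.1, 0.2]
grip_width: 0.0005
grip_force: 0.0
```

```bash
python3 - <<'E'
from h import *
s=st()
mid=np.array([0.57892324,0.28085324]);ax=np.array([0.8113067,0.58462077])
d=s['position'][:2]-mid;print('local',d@ax,d@[-ax[1],ax[0]])
c=snap('top');P=cloud(c).reshape(-1,3);L=np.c_[(P[:,:2]-mid)@ax,(P[:,:2]-mid)@[-ax[1],ax[0]],P[:,2]]
m=(abs(L[:,1])<.09)&(L[:,0]>-.12)&(L[:,0]<.02)&(L[:,2]<.1)&(L[:,2]>.035)&(abs(L[:,1])>.03)
for lo in np.arange(-.08,.02,.005):
    q=L[m&(L[:,0]>=lo)&(L[:,0]<lo+.005)]
    if len(q): print(round(lo,3),len(q),np.round(np.percentile(q[:,2],[10,50,90]),3))
E
```

```text
t 11.0 p [0.5226 0.2413 0.2175] rot [ 0.809  0.587  0.001  0.587 -0.809  0.     0.001  0.    -1.   ] f [ 0.3 -0.1  0.2] w 0.00045926999295035903 3.465666753577068e-08 q [0.24 0.73 1.69 0.   0.72 1.18]
local -0.06882567601360015 0.0008744429019865649
-0.06 14 [0.046 0.052 0.055]
-0.055 13 [0.049 0.052 0.054]
-0.05 10 [0.049 0.051 0.053]
-0.045 4 [0.049 0.05  0.052]
-0.04 5 [0.05  0.05  0.051]
-0.035 6 [0.046 0.05  0.053]
-0.03 3 [0.05  0.05  0.052]
-0.02 32 [0.055 0.068 0.073]
-0.015 28 [0.071 0.073 0.075]
-0.01 40 [0.071 0.074 0.076]
-0.005 41 [0.07  0.076 0.085]
0.0 56 [0.062 0.084 0.087]
0.005 35 [0.084 0.086 0.089]
0.01 39 [0.082 0.086 0.088]
0.015 35 [0.083 0.085 0.088]
```

Emit:
move_arm:
  commands:
    - [[0.05, 0, 0, 0, 0, 0], [0.1, 0, 0, 0, 0, 0], [0.15, 0, 0, 0, 0, 0], [0.15, 0, 0, 0, 0, 0]]

```text
time: 11.55
position: [0.5256, 0.2435, 0.2174]
tool_rot: [0.951, 0.309, -0.003, 0.001]
ft_force: [-5.0, -6.3, 4.2]
grip_width: 0.0005
grip_force: 3.7
```

Emit:
move_arm:
  commands:
    - [[0.04, 0, 0, 0, 0, 0], [0.08, 0, 0, 0, 0, 0], [0.08, 0, 0, 0, 0, 0]]

```text
time: 11.92
position: [0.5267, 0.2442, 0.2173]
tool_rot: [0.951, 0.31, -0.007, 0.001]
ft_force: [-7.3, -11.7, 10.1]
grip_width: 0.0007
grip_force: 6.5
```

Emit:
move_arm:
  commands:
    - [[-0.4, 0, 0, 0, 0, 0], [-1.0, 0, 0, 0, 0, 0], [-1.2, 0, -0.8, 0, 0, 0], [-1.2, 0, -1.8, 0, 0, 0], [-1.2, 0, -2.6, 0, 0, 0], [-1.2, 0, -2.6, 0, 0, 0]]
  claw: -1

```text
time: 12.68
position: [0.4921, 0.2188, 0.3243]
tool_rot: [0.951, 0.309, 0.004, 0.0]
ft_force: [0.1, 0.3, -0.0]
grip_width: 0.0526
grip_force: 0.0
```

```bash
python3 - <<'E'
from h import *
s=st()
mid=np.array([0.57892324,0.28085324]);ax=np.array([0.8113067,0.58462077])
c=snap('top');P=cloud(c).reshape(-1,3);L=np.c_[(P[:,:2]-mid)@ax,(P[:,:2]-mid)@[-ax[1],ax[0]],P[:,2]]
m=(abs(L[:,1])<.09)&(L[:,0]>-.12)&(L[:,0]<.02)&(L[:,2]<.1)&(L[:,2]>.035)&(abs(L[:,1])>.0)
for lo in np.arange(-.06,.02,.005):
    q=L[m&(L[:,0]>=lo)&(L[:,0]<lo+.005)]
    if len(q): print(round(lo,3),len(q),np.round(np.percentile(q[:,2],[10,50,90]),3))
togo([.4766,-.4222,.30],np.radians(32.6))
E
```

```text
t 12.68 p [0.4921 0.2188 0.3243] rot [ 0.809  0.587  0.008  0.587 -0.809  0.002  0.007  0.003 -1.   ] f [ 0.1  0.3 -0. ] w 0.052628282189920335 0.0 q [0.21 0.52 1.73 0.   0.88 1.15]
-0.06 3 [0.049 0.051 0.053]
-0.055 8 [0.05  0.051 0.053]
-0.05 3 [0.051 0.053 0.055]
-0.045 1 [0.046 0.046 0.046]
-0.025 3 [0.051 0.051 0.051]
-0.02 74 [0.044 0.059 0.073]
-0.015 59 [0.066 0.072 0.076]
-0.01 49 [0.07  0.073 0.075]
-0.005 74 [0.071 0.075 0.086]
-0.0 58 [0.065 0.085 0.088]
0.005 47 [0.082 0.085 0.087]
0.01 48 [0.082 0.085 0.088]
0.015 53 [0.083 0.086 0.088]
shift [-9.71  12.748  0.549] turnz -1.5120107627726327
```

Emit:
move_arm:
  commands:
    - [[-0.4, 0.5, 0, 0, 0, -0.13], [-1.2, 1.5, 0, 0, 0, -0.27], [-2.1, 2.7, 0, 0, 0, -0.4], [-3.0, 3.9, 0, 0, 0, -0.54], [-3.9, 5.1, 0, 0, 0, -0.67], [-4.8, 6.3, 0, 0, 0, -0.81], [-5.7, 7.5, 0, 0, 0, -0.94], [-6.6, 8.7, 0.1, 0, 0, -1.08], [-7.5, 9.9, 0.2, 0, 0, -1.21], [-8.4, 11.1, 0.3, 0, 0, -1.35], [-9.2, 12.1, 0.4, 0, 0, -1.46], [-9.71, 12.75, 0.5, 0, 0, -1.512]]

```text
time: 14.22
position: [0.4754, -0.4251, 0.2994]
tool_rot: [0.48, 0.877, 0.0, -0.001]
ft_force: [0.4, -0.7, -1.0]
grip_width: 0.0868
grip_force: 0.0
```

```bash
python3 - <<'E'
from h import *
st()
c=snap('wrist','w4.png')
st()
E
```

```text
t 14.22 p [ 0.4754 -0.4251  0.2994] rot [-0.539  0.842 -0.001  0.842  0.539  0.001  0.001 -0.    -1.   ] f [ 0.4 -0.7 -1. ] w 0.0868051938689933 0.0 q [-0.9   0.67  1.49  0.    0.98 -1.47]
t 14.28 p [ 0.4752 -0.4287  0.2991] rot [-0.538  0.843  0.     0.843  0.538 -0.004 -0.003 -0.002 -1.   ] f [ 1.2 -2.9 -0.5] w 0.08697445380915611 0.0 q [-0.91  0.67  1.48 -0.    0.98 -1.48]
```

View pics/w4.png

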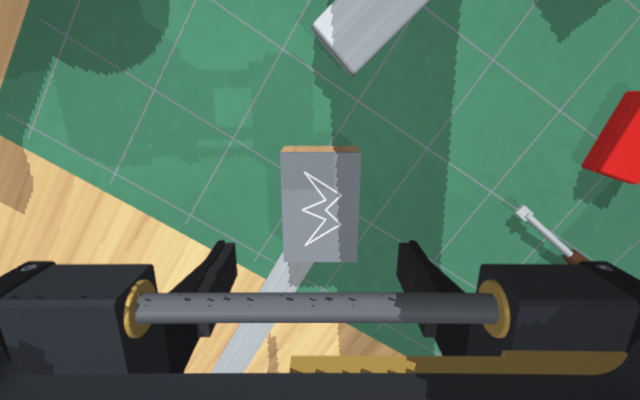

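The block fills (281-360,152-262), face up and aligned with the fingers; the ruler passes underneath, behind it.

Emit:
move_arm:
  commands:
    - [[0, 0, 0, 0, 0, 0], [0, 0, 0, 0, 0, 0]]

```text
time: 14.52
position: [0.476, -0.421, 0.3004]
tool_rot: [0.48, 0.877, 0.001, -0.001]
ft_force: [-0.1, 0.1, -0.2]
grip_width: 0.0869
grip_force: 0.0
```

```bash
python3 - <<'E'
from h import *
st()
c=snap('wrist')
P=cloud(c);z=P[...,2];m=(z>.028)&(z<.042);m[:140]=0;m[270:]=0;m[:,:260]=0;m[:,380:]=0
k=max(cv2.findContours(m.astype(np.uint8),0,1)[0],key=cv2.contourArea)[:,0]
print(cv2.contourArea(k), cv2.boundingRect(k))
r=cv2.minAreaRect((onz(c,k,.034)[:,:2]*1000).astype(np.float32));print(r)
w,h=r[1];ang=r[2] if w>h else r[2]-90
p=list(np.array(r[0])/1000)
togo(p+[.196],np.radians(ang-90))
E
```

```text
t 14.53 p [ 0.476  -0.421   0.3004] rot [-0.539  0.842 -0.002  0.842  0.539  0.003  0.003  0.    -1.   ] f [-0.1  0.1 -0.2] w 0.0869354807063705 0.0 q [-0.9   0.67  1.49  0.    0.99 -1.47]
8243.0 (277, 156, 80, 110)
((477.8757629394531, -423.43963623046875), (59.927574157714844, 90.50167083740234), 32.571109771728516)
shift [-8.200e-02  2.000e-03  2.621e+00] turnz 0.0014412303573134722
```

Emit:
move_arm:
  commands:
    - [[-0.08, 0, 0.7, 0, 0, 0], [-0.08, 0, 1.5, 0, 0, 0], [-0.08, 0, 2.2, 0, 0, 0], [-0.08, 0, 2.5, 0, 0, 0], [-0.08, 0, 2.62, 0, 0, 0], [-0.08, 0, 2.62, 0, 0, 0]]

```text
time: 15.32
position: [0.4782, -0.4251, 0.1974]
tool_rot: [0.48, 0.877, -0.0, 0.0]
ft_force: [0.0, 0.3, 0.3]
grip_width: 0.0869
grip_force: 0.0
```

Emit:
move_arm:
  commands:
    - [[0, 0, 0, 0, 0, 0], [0, 0, 0, 0, 0, 0], [0, 0, 0, 0, 0, 0], [0, 0, 0, 0, 0, 0], [0, 0, 0, 0, 0, 0], [0, 0, 0, 0, 0, 0]]
  claw: 1
  squeeze: 50

```text
time: 16.08
position: [0.478, -0.4253, 0.1971]
tool_rot: [0.48, 0.877, -0.0, 0.0]
ft_force: [0.4, 0.8, 3.8]
grip_width: 0.0594
grip_force: 50.0
```

```bash
python3 - <<'E'
from h import *
st()
# board estimate: outer corner, average
yaw=np.radians(-104.7);bx=np.array([np.cos(yaw),np.sin(yaw)]);by=np.array([-bx[1],bx[0]])
oc=np.array([.550,-.205]);ic=oc-.016*bx-.016*by;home=ic-.045*bx-.03*by
print('ic',ic,'home',home,'by yaw',np.degrees(np.arctan2(by[1],by[0])))
p=home-.06*bx-.04*by;print(p)
togo([*p,.30],np.arctan2(by[1],by[0]))
E
```

```text
t 16.07 p [ 0.478  -0.4253  0.1971] rot [-0.539  0.842  0.     0.842  0.539 -0.    -0.001  0.    -1.   ] f [0.4 0.8 3.8] w 0.05939859474644528 49.999727457761765 q [-0.9   0.82  1.53  0.    0.8  -1.47]
ic [ 0.53858384 -0.18546359] home [ 0.52098492 -0.1343238 ] by yaw -14.7
[ 0.49751968 -0.06613742]
shift [ 7.299  5.249 -2.576] turnz 0.8254915034400525
```

Emit:
move_arm:
  commands:
    - [[0, 0, -0.8, 0, 0, 0], [0, 0, -1.9, 0, 0, 0], [0.5, 0.4, -2.5, 0, 0, 0.1], [1.4, 1.0, -2.58, 0, 0, 0.25], [2.5, 1.8, -2.58, 0, 0, 0.4], [3.6, 2.6, -2.58, 0, 0, 0.55], [4.7, 3.4, -2.58, 0, 0, 0.7], [5.8, 4.2, -2.58, 0, 0, 0.825], [6.7, 4.8, -2.58, 0, 0, 0.825], [7.3, 5.25, -2.58, 0, 0, 0.825], [7.3, 5.25, -2.58, 0, 0, 0.825]]

```text
time: 17.45
position: [0.4968, -0.064, 0.2995]
tool_rot: [0.79, 0.613, -0.001, -0.001]
ft_force: [0.1, -1.0, -1.8]
grip_width: 0.0596
grip_force: 50.0
```

```bash
python3 - <<'E'
from h import *
st()
c=snap('wrist','w5.png')
E
```

```text
t 17.45 p [ 0.4968 -0.064   0.2995] rot [ 0.249  0.968 -0.002  0.968 -0.249  0.001  0.    -0.002 -1.   ] f [ 0.1 -1.  -1.8] w 0.05961440956868909 50.0003282725811 q [-0.35  0.53  1.84 -0.    0.78 -0.1 ]
```

View pics/w5.png

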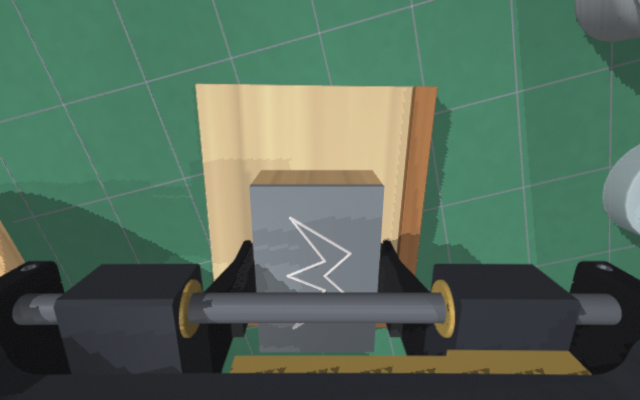

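The block hangs over the board at (316,265). The longer stop runs from (425,88) down to (410,260), nearly parallel to the block. I'll fit the stop's line from both views.

```bash
python3 - <<'E'
from h import *
c=snap('wrist');I=c['pixels']
hsv=cv2.cvtColor(I,cv2.COLOR_BGR2HSV)
# outer/inner edges of reddish stop per row
print(hsv[150,421],hsv[150,390],hsv[150,440])
o=[];i=[]
P=cloud(c)
for v in range(100,235,5):
    row=np.where((P[v,380:450,2]>.0185)&(P[v,380:450,2]<.03))[0]+380
    if len(row)>5: i.append([row.min(),v]);o.append([row.max(),v])
for n,l in (('inner',i),('outer',o)):
    w=onz(c,l,.022)[:,:2]; vx,vy,x0,y0=cv2.fitLine(w.astype(np.float32),cv2.DIST_HUBER,0,1e-4,1e-4).ravel()
    if vy>0: vx,vy=-vx,-vy
    yaw=np.arctan2(vy,vx);by=np.array([-vy,vx]);print(n,len(l),np.degrees(yaw),'by offset',by@[x0,y0])
s=get_obs();M=R.from_quat(s['tool_rot']).as_matrix();ty=M[:2,1];print('tool y yaw',np.degrees(np.arctan2(ty[1],ty[0])),'tcp',s['position'])
a=snap('top');e=onz(a,[[392.5,192.5],[321.2,173.2],[375,254.2]],.022)[:,:2]
print('top outer corner bx',e@[vx,vy],'by',e@by)
# short stop inner/outer face in top depth
T=cloud(a).reshape(-1,3);bx=np.array([vx,vy]);L=np.c_[T[:,:2]@bx,T[:,:2]@by,T[:,2]]
for hi in np.arange(.02,.11,.0):break
q=L[(L[:,2]>.017)&(L[:,2]<.028)&(L[:,1]>.40)&(L[:,1]<.47)&(L[:,0]>.0)&(L[:,0]<.12)]
print(len(q),np.percentile(q[:,0],[2,10,50,90,98]))
print('tcp in board',np.array(s['position'])[:2]@bx,np.array(s['position'])[:2]@by)
E
```

```text
[ 14 141 172] [ 18  83 212] [ 76 107  98]
inner 27 -105.12886 by offset 0.56566584
outer 27 -105.24989 by offset 0.5811996
tool y yaw -14.607134576874783 tcp [ 0.49746067 -0.06614332  0.2997192 ]
top outer corner bx [ 0.04956413 -0.15809832  0.04981179] by [0.58188787 0.57781539 0.40277355]Traceback (most recent call last):
  File "<stdin>", line 20, in <module>
ZeroDivisionError: float division by zero
```

Emit:
move_arm:
  commands:
    - [[-0.5, 0.3, 0.4, 0, 0, 0.009], [-1.04, 0.58, 1.0, 0, 0, 0.009], [-1.04, 0.58, 1.6, 0, 0, 0.009], [-1.04, 0.58, 2.0, 0, 0, 0.009], [-1.04, 0.58, 2.2, 0, 0, 0.009], [-1.04, 0.58, 2.2, 0, 0, 0.009]]

```text
time: 18.35
position: [0.5092, -0.1124, 0.2114]
tool_rot: [0.794, 0.607, -0.0, -0.0]
ft_force: [0.1, 1.0, -1.0]
grip_width: 0.0596
grip_force: 50.0
```

```bash
cat >> h.py <<'E'
def bd():
    s=get_obs();M=R.from_quat(s['tool_rot']).as_matrix();y=np.radians(-105.15);bx=np.array([np.cos(y),np.sin(y)]);by=np.array([-bx[1],bx[0]])
    p=np.array(s['position']);f=np.array(s['ft_force'])
    print('tcp board',np.round([p[:2]@bx+.0098,p[:2]@by-.5357,p[2]],4),'(0=home) f bx,by,z',np.round([f[:2]@bx,f[:2]@by,f[2]],1),'yawerr deg',np.degrees(np.arctan2(M[1,1],M[0,1]))+15.15,'tilt',M[:2,2])
E
python3 -c "
from h import *
st();bd()"
```

```text
t 18.35 p [ 0.5092 -0.1124  0.2114] rot [ 0.262  0.965 -0.001  0.965 -0.262  0.     0.    -0.001 -1.   ] f [ 0.1  1.  -1. ] w 0.05958924475757391 49.99991565942764 q [-0.43  0.71  1.83 -0.    0.6  -0.17]
tcp board [-0.0148 -0.0148  0.2114] (0=home) f bx,by,z [-1.  -0.2 -1. ] yawerr deg -0.044896330152642605 tilt [-0.00090586  0.00034396]
```

Emit:
move_arm:
  commands:
    - [[0, 0, 0.03, 0, 0, 0], [0, 0, 0.07, 0, 0, 0], [0, 0, 0.07, 0, 0, 0]]

```text
time: 18.73
position: [0.5094, -0.1121, 0.2095]
tool_rot: [0.794, 0.608, 0.0, 0.0]
ft_force: [-0.5, 0.3, -2.0]
grip_width: 0.0597
grip_force: 50.0
```

```bash
python3 -c "
from h import *
bd()"
```

```text
tcp board [-0.0152 -0.0147  0.2095] (0=home) f bx,by,z [-0.1 -0.6 -2. ] yawerr deg -0.009210317489037223 tilt [ 0.00072375 -0.00036841]
```

Emit:
move_arm:
  commands:
    - [[0, 0, 0.03, 0, 0, 0], [0, 0, 0.05, 0, 0, 0], [0, 0, 0.05, 0, 0, 0]]

```text
time: 19.1
position: [0.5094, -0.1121, 0.209]
tool_rot: [0.794, 0.608, 0.0, 0.001]
ft_force: [-1.7, 1.7, 12.7]
grip_width: 0.0595
grip_force: 50.0
```

```bash
python3 -c "
from h import *
bd()"
```

```text
tcp board [-0.0152 -0.0147  0.209 ] (0=home) f bx,by,z [-1.2 -2.1 12.7] yawerr deg -0.012548167615200612 tilt [ 0.00110347 -0.00050408]
```

Emit:
move_arm:
  commands:
    - [[-0.02, 0.02, -0.03, 0, 0, 0], [-0.1, 0.1, -0.03, 0, 0, 0], [-0.2, 0.2, -0.03, 0, 0, 0], [-0.3, 0.3, -0.03, 0, 0, 0], [-0.3, 0.3, -0.03, 0, 0, 0]]

```text
time: 19.73
position: [0.5161, -0.1252, 0.2092]
tool_rot: [0.794, 0.607, -0.001, -0.003]
ft_force: [-4.0, 7.4, 13.1]
grip_width: 0.0597
grip_force: 50.0
```

```bash
python3 -c "
from h import *
bd()"
```

```text
tcp board [-0.0042 -0.0048  0.2092] (0=home) f bx,by,z [-6.1 -5.8 13.1] yawerr deg -0.03322640231225904 tilt [-0.00543122  0.00387332]
```

Emit:
move_arm:
  commands:
    - [[-0.03, 0.03, -0.03, 0, 0, 0], [-0.06, 0.06, -0.03, 0, 0, 0], [-0.1, 0.1, -0.03, 0, 0, 0], [-0.13, 0.13, -0.03, 0, 0, 0], [-0.13, 0.13, -0.03, 0, 0, 0]]

```text
time: 20.35
position: [0.5208, -0.132, 0.2092]
tool_rot: [0.795, 0.607, -0.0, -0.002]
ft_force: [-0.2, 7.3, 1.4]
grip_width: 0.0596
grip_force: 50.0
```

```bash
python3 -c "
from h import *
bd()"
```

```text
tcp board [0.0011 0.0015 0.2092] (0=home) f bx,by,z [-7.  -2.1  1.4] yawerr deg -0.0755275676130509 tilt [-0.00279539  0.00331269]
```

Emit:
move_arm:
  commands:
    - [[-0.01, 0.04, 0, 0, 0, 0], [-0.02, 0.08, 0, 0, 0, 0], [-0.02, 0.08, 0, 0, 0, 0]]

```text
time: 20.72
position: [0.5219, -0.1326, 0.2093]
tool_rot: [0.794, 0.607, -0.002, -0.005]
ft_force: [-4.6, 8.0, 8.2]
grip_width: 0.0596
grip_force: 50.0
```

```bash
python3 -c "
from h import *
bd()"
```

```text
tcp board [0.0014 0.0027 0.2093] (0=home) f bx,by,z [-6.5 -6.5  8.2] yawerr deg -0.061371338370383555 tilt [-0.00854348  0.00615814]
```

Emit:
move_arm:
  commands:
    - [[-0.04, 0.04, -0.02, 0, 0, 0], [-0.08, 0.08, -0.02, 0, 0, 0], [-0.12, 0.12, -0.02, 0, 0, 0], [-0.12, 0.12, -0.02, 0, 0, 0]]

```text
time: 21.22
position: [0.5232, -0.1343, 0.2096]
tool_rot: [0.795, 0.607, -0.002, -0.011]
ft_force: [-3.7, 25.0, 10.5]
grip_width: 0.0596
grip_force: 50.0
```

```bash
python3 -c "
from h import *
bd()"
```

```text
tcp board [0.0027 0.0045 0.2096] (0=home) f bx,by,z [-23.1 -10.1  10.5] yawerr deg -0.11497666136035001 tilt [-0.0158645   0.01499562]
```

Emit:
move_arm:
  commands:
    - [[0.02, 0, 0, -0.007, -0.003, 0.001], [0.04, 0, 0, -0.014, -0.007, 0.002], [0.04, 0, 0, -0.02, -0.01, 0.002], [0.04, 0, 0, -0.02, -0.01, 0.002]]

```text
time: 21.72
position: [0.5215, -0.1321, 0.2093]
tool_rot: [0.795, 0.607, -0.002, -0.003]
ft_force: [-8.8, 23.4, 14.6]
grip_width: 0.0596
grip_force: 50.0
```

```bash
python3 -c "
from h import *
bd();st()"
```

```text
tcp board [0.001  0.0022 0.2093] (0=home) f bx,by,z [-20.3 -14.6  14.6] yawerr deg -0.16944652762366097 tilt [-0.00667644  0.00237148]
t 21.73 p [ 0.5215 -0.1321  0.2093] rot [ 0.264  0.964 -0.007  0.964 -0.264  0.002  0.001 -0.007 -1.   ] f [-8.8 23.4 14.6] w 0.05958902644270266 50.008954256772995 q [-0.46  0.72  1.79 -0.    0.64 -0.19]
```

Emit:
move_arm:
  commands:
    - [[0, 0.04, -0.02, -0.004, 0, 0.001], [0, 0.08, -0.03, -0.008, 0, 0.003], [0, 0.12, -0.03, -0.012, 0, 0.003], [0, 0.12, -0.03, -0.012, 0, 0.003]]

```text
time: 22.22
position: [0.522, -0.1322, 0.2093]
tool_rot: [0.795, 0.606, -0.003, -0.004]
ft_force: [-18.2, 21.5, 18.1]
grip_width: 0.0595
grip_force: 50.0
```

```bash
python3 -c "
from h import *
bd();st()
c=snap('wrist','w6.png');a=snap('top')
cv2.imwrite('pics/f.png',np.hstack([cv2.resize(c['pixels'][60:300,220:460],(400,400)),cv2.resize(a['pixels'][150:270,280:400],(400,400))]))"
```

```text
tcp board [0.001  0.0027 0.2093] (0=home) f bx,by,z [-16.  -23.2  18.1] yawerr deg -0.204676589427903 tilt [-0.00917572  0.00366391]
t 22.23 p [ 0.522  -0.1322  0.2093] rot [ 0.265  0.964 -0.009  0.964 -0.265  0.004  0.001 -0.01  -1.   ] f [-18.2  21.5  18.1] w 0.0595484209338523 50.01607730984688 q [-0.46  0.72  1.79 -0.    0.64 -0.19]
```

View pics/f.png

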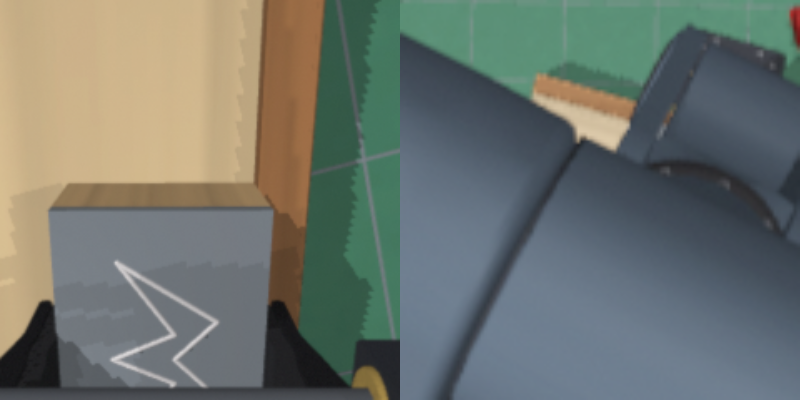

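The wrist crop shows the block's side along the longer stop's inner face at crop (265,200), with no visible gap. The downward force is higher than needed, so I'll ease that and push a bit more towards the short stop.

Emit:
move_arm:
  commands:
    - [[-0.03, 0, -0.02, 0, -0.002, 0], [-0.06, 0, -0.04, 0, -0.004, 0.002], [-0.1, 0.02, -0.04, -0.002, -0.006, 0.003], [-0.1, 0.02, -0.04, -0.002, -0.006, 0.003]]

```text
time: 22.82
position: [0.5219, -0.1327, 0.2094]
tool_rot: [0.797, 0.604, -0.002, -0.005]
ft_force: [-10.5, 37.6, 7.0]
grip_width: 0.0597
grip_force: 50.1
```

```bash
python3 -c "
from h import *
bd();st()"
```

```text
tcp board [0.0014 0.0028 0.2094] (0=home) f bx,by,z [-33.6 -20.    7. ] yawerr deg -0.4973060712882358 tilt [-0.00946092  0.00428457]
t 22.82 p [ 0.5219 -0.1327  0.2094] rot [ 0.27   0.963 -0.009  0.963 -0.27   0.004  0.002 -0.01  -1.   ] f [-10.5  37.6   7. ] w 0.05968589784452083 50.070910602808 q [-0.46  0.72  1.79 -0.    0.64 -0.18]
```

Emit:
move_arm:
  commands:
    - [[0.01, 0.03, -0.01, -0.003, 0, -0.004], [0.03, 0.06, -0.02, -0.006, 0, -0.008], [0.03, 0.09, -0.02, -0.006, 0, -0.01], [0.03, 0.09, -0.02, -0.006, 0, -0.01]]

```text
time: 23.32
position: [0.5227, -0.1328, 0.2095]
tool_rot: [0.795, 0.607, -0.004, -0.006]
ft_force: [-18.3, 31.8, 8.3]
grip_width: 0.0596
grip_force: 50.0
```

```bash
python3 -c "
from h import *
bd();st()"
```

```text
tcp board [0.0014 0.0036 0.2095] (0=home) f bx,by,z [-25.9 -26.    8.3] yawerr deg -0.1714811468240356 tilt [-0.01307141  0.00546989]
t 23.32 p [ 0.5227 -0.1328  0.2095] rot [ 0.264  0.964 -0.013  0.964 -0.264  0.005  0.002 -0.014 -1.   ] f [-18.3  31.8   8.3] w 0.059620372195162814 49.98406425118446 q [-0.46  0.72  1.78 -0.    0.65 -0.19]
```

Emit:
move_arm:
  commands:
    - [[-0.01, 0.03, -0.01, -0.004, 0, -0.001], [-0.02, 0.06, -0.02, -0.008, -0.001, -0.003], [-0.03, 0.09, -0.02, -0.01, -0.002, -0.003], [-0.03, 0.09, -0.02, -0.01, -0.002, -0.003], [-0.03, 0.09, -0.02, -0.01, -0.002, -0.003], [-0.03, 0.09, -0.02, -0.01, -0.002, -0.003]]

```text
time: 24.08
position: [0.5229, -0.1331, 0.2095]
tool_rot: [0.795, 0.607, -0.003, -0.007]
ft_force: [-25.7, 35.0, 10.3]
grip_width: 0.0595
grip_force: 50.0
```

```bash
python3 -c "
from h import *
bd();st()
c=snap('scene');I=c['pixels'];np.save('P5.npy',cloud(c))
cv2.imwrite('pics/g.png',cv2.resize(I[130:400,250:520],(800,600)))"
```

```text
tcp board [0.0016 0.0038 0.2095] (0=home) f bx,by,z [-27.1 -33.9  10.3] yawerr deg -0.08905149837156223 tilt [-0.01388904  0.00677873]
t 24.07 p [ 0.5229 -0.1331  0.2095] rot [ 0.263  0.965 -0.014  0.965 -0.263  0.007  0.003 -0.015 -1.   ] f [-25.7  35.   10.3] w 0.059457245535100775 49.98780615627766 q [-0.46  0.72  1.78 -0.    0.65 -0.19]
```

View pics/g.png

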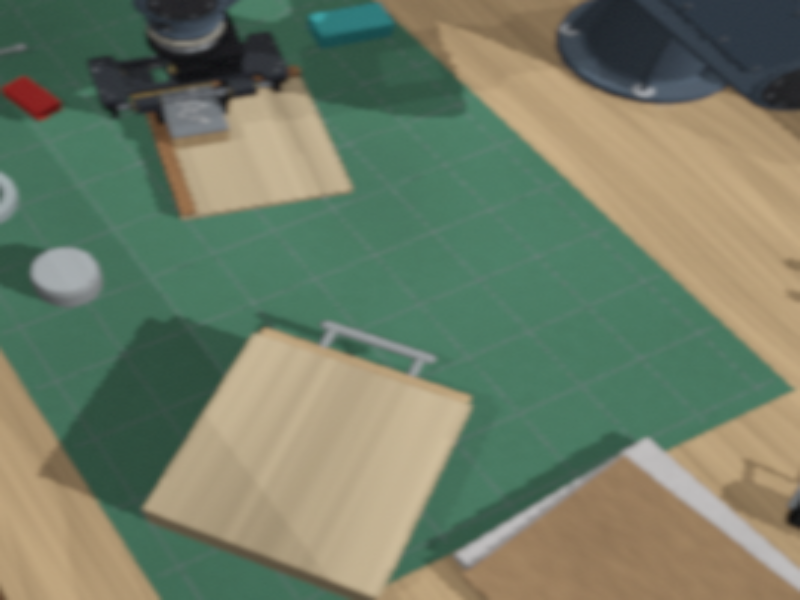

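The scene view shows the drawer shut, with its front flush at crop (365,365), and the block in the corner under the gripper. I'll even out the two pushes with a little more towards the short stop.

Emit:
move_arm:
  commands:
    - [[-0.02, 0, -0.01, 0, -0.001, 0], [-0.05, 0, -0.02, 0, -0.003, 0], [-0.05, 0, -0.02, 0, -0.003, 0], [-0.05, 0, -0.02, 0, -0.003, 0], [-0.05, 0, -0.02, 0, -0.003, 0], [-0.05, 0, -0.02, 0, -0.003, 0]]

```text
time: 24.88
position: [0.5228, -0.1333, 0.2096]
tool_rot: [0.795, 0.607, -0.003, -0.007]
ft_force: [-19.1, 42.1, 6.5]
grip_width: 0.0598
grip_force: 50.0
```

```bash
python3 -c "
from h import *
bd();st()"
```

```text
tcp board [0.0018 0.0038 0.2096] (0=home) f bx,by,z [-35.6 -29.5   6.5] yawerr deg -0.14010501820280297 tilt [-0.01394782  0.00698823]
t 24.88 p [ 0.5228 -0.1333  0.2096] rot [ 0.264  0.964 -0.014  0.965 -0.264  0.007  0.003 -0.015 -1.   ] f [-19.1  42.1   6.5] w 0.05977215491759645 49.98314447700977 q [-0.46  0.72  1.78  0.    0.65 -0.19]
```

Emit:
move_arm:
  commands:
    - [[0, 0.02, 0, -0.001, 0, 0], [-0.005, 0.04, 0, -0.003, 0, 0], [-0.005, 0.04, 0, -0.003, 0, 0], [-0.005, 0.04, 0, -0.003, 0, 0], [-0.005, 0.04, 0, -0.003, 0, 0], [-0.005, 0.04, 0, -0.003, 0, 0]]

```text
time: 25.62
position: [0.5231, -0.1334, 0.2096]
tool_rot: [0.795, 0.607, -0.004, -0.008]
ft_force: [-22.9, 43.3, 10.1]
grip_width: 0.0597
grip_force: 50.0
```

```bash
python3 -c "
from h import *
bd()"
```

```text
tcp board [0.0019 0.0041 0.2096] (0=home) f bx,by,z [-35.8 -33.4  10.1] yawerr deg -0.1271887805188321 tilt [-0.01499896  0.00779554]
```

Both stops carry about 35 N of push, and the block is square and held. Handing in.

```bash
python3 -c "
from h import *
print(hand_in());bd()"
```

```text
the job is handed in; nothing more can be done
None
the job is handed in; nothing more can be done
```

The job is handed in, though no verdict came back: the tin is in the shut drawer, and the block is still held face up in the corner, with about 35 N of push measured towards each stop (the force on each stop is lower because of friction).

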